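# Load the worm wheels into their gearboxes

### The job

Move the row of four worm wheels from the plywood stock tray to the row of opened gearboxes, so that they stand in the order of the gearboxes: each wheel upright on the floor of the well of the gearbox painted like its shaft cap. Set each one down in its well rather than dropping it, and leave the oil bottle standing.

Things in the scene. Friction and masses are not known exactly. Their poses are not given: they have to be found in the camera images.
- wheel_yellow_mid (a point): Middle of the loose upright worm wheel with the yellow cap: on its axis, 42 mm above its underside; z up the shaft. 84 mm tall, 0.2-0.45 kg: brass toothed wheel 48 mm across, 0 to 16 mm up; bare steel shaft 20 mm across (3 mm collar) to 28 mm; then a solid yellow cap 24 mm across to the top, the part to grasp. Starts in one of the tray's bays.
- wheel_mint_mid (a point): Middle of the loose upright worm wheel with the pale mint-green cap: on its axis, 42 mm above its underside; z up the shaft. 84 mm tall, 0.2-0.45 kg: brass toothed wheel 48 mm across, 0 to 16 mm up; bare steel shaft 20 mm across (3 mm collar) to 28 mm; then a solid pale mint-green cap 24 mm across to the top, the part to grasp. Starts in one of the tray's bays.
- wheel_blue_mid (a point): Middle of the loose upright worm wheel with the blue cap: on its axis, 42 mm above its underside; z up the shaft. 84 mm tall, 0.2-0.45 kg: brass toothed wheel 48 mm across, 0 to 16 mm up; bare steel shaft 20 mm across (3 mm collar) to 28 mm; then a solid blue cap 24 mm across to the top, the part to grasp. Starts in one of the tray's bays.
- wheel_red_mid (a point): Middle of the loose upright worm wheel with the red cap: on its axis, 42 mm above its underside; z up the shaft. 84 mm tall, 0.2-0.45 kg: brass toothed wheel 48 mm across, 0 to 16 mm up; bare steel shaft 20 mm across (3 mm collar) to 28 mm; then a solid red cap 24 mm across to the top, the part to grasp. Starts in one of the tray's bays.
- well_yellow (a point): Centre of the well floor of the opened yellow gearbox, a fixed block 84 x 84 mm, 58 mm high, on a 12 mm steel skid. The well is a round hole 63 mm across in its top; this point is on its floor, 30 mm below the gearbox's top face and 40 mm above the bench; z up. Four gearboxes in a row, 100 mm apart.
- well_mint (a point): Centre of the well floor of the opened pale mint-green gearbox, a fixed block 84 x 84 mm, 58 mm high, on a 12 mm steel skid. The well is a round hole 63 mm across in its top; this point is on its floor, 30 mm below the gearbox's top face and 40 mm above the bench; z up. Four gearboxes in a row, 100 mm apart.
- well_blue (a point): Centre of the well floor of the opened blue gearbox, a fixed block 84 x 84 mm, 58 mm high, on a 12 mm steel skid. The well is a round hole 63 mm across in its top; this point is on its floor, 30 mm below the gearbox's top face and 40 mm above the bench; z up. Four gearboxes in a row, 100 mm apart.
- well_red (a point): Centre of the well floor of the opened red gearbox, a fixed block 84 x 84 mm, 58 mm high, on a 12 mm steel skid. The well is a round hole 63 mm across in its top; this point is on its floor, 30 mm below the gearbox's top face and 40 mm above the bench; z up. Four gearboxes in a row, 100 mm apart.
- tray: Fixed open plywood stock tray, 76 x 370 mm, with four bays in a row along its y axis, about 90 mm apart; floor 5 mm and walls 22 mm above the bench. Origin: centre of its underside.
- oil_bottle_mid (a point): Half-way up the loose upright amber oil bottle with a red cap, 150 mm tall, 54 mm across, beside one end of the rows; z points up its axis. To be left standing.
Mind the look-alikes: they are no part of the job. Leave any orange or purple look-alike of the part that bears wheel_mint_mid alone.

How it is judged:
By the outcome, as a careful person would: the job done as asked, in the order asked, and still so for the second after the job is handed in, with the robot touching nothing.
It also fails if it takes over 80 s, if anything falls off the work surface, if the arm or the gripper's body presses on something with over 40 N, if the wrist force passes 120 N, or if a joint passes its speed limit or range.

### The arm

A 6-joint arm with a two-finger parallel gripper is mounted at the origin on the work surface. World frame = base frame: x ahead of the robot, y to its left, z up, the work surface at z = 0. Lengths are in m, angles in rad, forces in N, time in s.
With the tool pointing down it reaches from about 0.425 to 0.95 m from the base axis. Payload 3.5 kg.
Tool frame: the origin (TCP) lies midway between the tips of the shut fingers; the grasp point (between the pads) lies ctrl.grasp_offset behind it (ctrl.grasp_offset is the distance from the TCP to the grasp point, in m); x points along the fingers, y is the direction in which the jaws open and shut, and the axes are right-handed (so a half turn about x gives the same grasp; the last joint's range is limited). The gripper opens to 85 mm and grips with 20 to 120 N. Pads are 22 mm wide; open, the fingers measure 114 mm over their backs; the gripper's body (76 mm by 85 mm) begins 54 mm behind the grasp point. The pads swing forward as they close: fully open they stand 13 mm farther back than shut.
Start: joints at [1.008, 0.286, 1.577, -0, 1.279, -0.15], TCP at [0.271, 0.618, 0.231] pointing down, gripper open.
Joint ranges: [-2.77, 2.77], [-0.9, 2.22], [0.21, 2.48], [-1.53, 4.67], [0.24, 2.81], [-2.84, 2.84]. Speed limits (rad/s): [2.79, 2.79, 3.14, 3.14, 3.14, 3.14].

### API

Orientations are given as a unit quaternion [x, y, z, w].
In Python, from plant import readout, read_camera, sign_off, ctrl gives the robot as it stands.
- The arm moves only by the tool drive_tool, never from a script. Its argument "steps" is a list of rows, each a list of 5 numbers: the shift along the tool's x, y, z in cm, then the turn about the tool's x in degrees, then the opening, from 0 (shut) to 1 (fully open). A call has 1 to 10 rows; each row shifts and turns the commanded pose from where the row before left it, along the tool's axes as they then stand; what a row does not reach is not made up. A row lasts 1/10 s, in which the tool goes at most 50 mm and 8.59 degrees, less where a joint would pass 70% of its speed; a pose out of reach is approached as far as the arm can. A call is refused whole if a number of a shift passes 5 or a number of a turn 8.59, either way. A call with a gripper value outside its range is refused whole. The fingers move at their own pace and stop on an object; "force" is the grip in N (left out, the last holds). Time passes only in rows, so rows that do not move let the fingers close. It gives the time, the measured TCP pose, the force and the opening at its end, in the units of the state.
- readout.get_state(): the state, without advancing time (a new reading comes with each control period).
- read_camera(name): name is "scene" or "side" or "wrist"; returns a dict with "frame" (480x640x3 uint8, red, green, blue), "vertical_fov" (degrees; the focal length in pixels is half the picture's height over the tangent of half this angle, whatever the lens; pixels are square), "cx", "cy" (the principal point, pixels), "eye" and "orientation" of the camera in the world. Camera axes: x right, y up, looking along -z (the intrinsics and any distortion apply to the point x, -y, -z); pixel columns grow to the right and rows downward; lengths in m; the calibration is good to about 2 mm. A picture is of the moment at which its call begins. There is no depth.
- sign_off(): hands the job in, once; it reports no verdict.
The state is a dict: "time": time; "qpos": joint angles; "dq": joint speeds; "joint_efforts": joint torques, N m; "eef_pos": TCP position; "tcp_rot": TCP orientation; "contact_force": force on the tool from outside, world axes, zero at the start; "wrist_torque": the same for the moment, N m; "opening": opening from 0.0 (shut) to 1.0 (fully open).
Only numpy, scipy, OpenCV 4.12 (cv2) and the standard library are available. Lean on these libraries where they do the work, as an engineer would, in place of code of your own. Each camera call takes 0.05 s, during which the arm holds its last target. There are 200 camera calls.

## Working session

There is one attempt and no reset: what is moved stays moved. The work goes in short steps, Python scripts to look and compute and a tool call to move; the robot and the scene stay as the last step left them, time stands still between calls to the robot, and variables do not carry over. Pictures are saved under pics/ and viewed, about 12 in all and at most 16, crops included, and the job is handed in when it is done.

Besides the shell and the picture viewer there is one more tool, called after ">>>" as name(argument=value, ...) on one line, values as JSON. drive_tool: Moves the arm, as the interface text tells. Its arguments: {"type":"object","properties":{"steps":{"type":"array","items":{"type":"array","items":{"type":"number"}}},"force":{"type":"number"}},"required":["steps"]}

```bash
mkdir -p pics; ls; python3 - <<'E'
from plant import readout, read_camera, ctrl
import cv2, numpy as np
s=readout.get_state()
print({k:np.round(v,4).tolist() for k,v in s.items()}); print(ctrl.grasp_offset)
ims=[]
for n in ("scene","side","wrist"):
    c=read_camera(n); print({k:v for k,v in c.items() if k!="frame"}); cv2.imwrite(f"pics/{n}0.png",c["frame"][:,:,::-1])
E
```

```text
pics
{'time': 0.0, 'qpos': [1.008, 0.2872, 1.5782, -0.0, 1.2786, -0.15], 'dq': [0.0018, 0.0001, 0.0001, -0.0001, 0.0018, 0.0011], 'joint_efforts': [-0.0002, -40.5977, -29.2628, -0.0002, 0.0057, -0.0], 'eef_pos': [0.2704, 0.6177, 0.2299], 'tcp_rot': [0.1441, 0.6924, -0.1457, 0.6918], 'contact_force': [-0.1288, 0.2742, 0.7944], 'wrist_torque': [-0.0241, 0.0294, 0.0098], 'opening': 0.9996}
0.0187
{'vertical_fov': 49.46439403620853, 'cx': 312.4338196440044, 'cy': 239.44659622836144, 'eye': array([ 1.12629073, -0.12874107,  0.93020095]), 'orientation': array([0.20895739, 0.15771623, 0.5688078 , 0.7796923 ])}
{'vertical_fov': 47.94335603861927, 'cx': 322.5575247350208, 'cy': 247.3190124098445, 'eye': array([ 0.55965671, -0.5721796 ,  0.8067261 ]), 'orientation': array([ 0.34615876, -0.02063643, -0.0759332 ,  0.93487026])}
{'vertical_fov': 60.90542809533808, 'cx': 316.59779883912313, 'cy': 248.63132553218404, 'eye': array([0.20527394, 0.64681307, 0.3725592 ]), 'orientation': array([-0.11969867, -0.0760519 ,  0.54186985,  0.82841137])}
```

View pics/scene0.png

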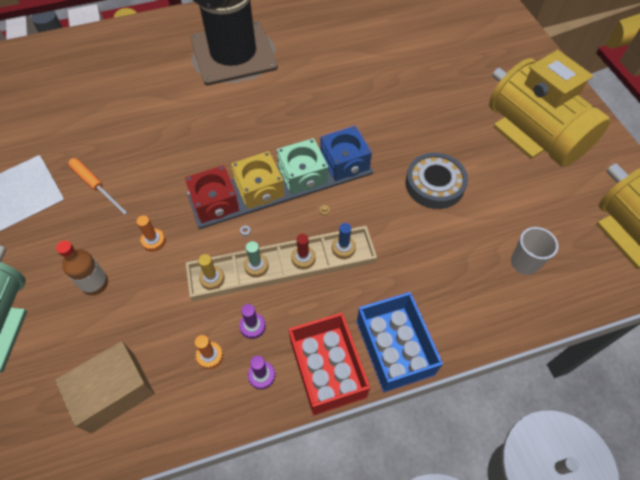

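View pics/side0.png

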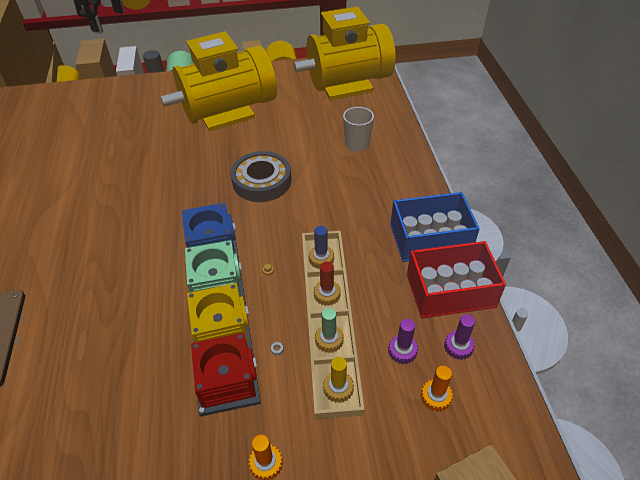

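View pics/wrist0.png

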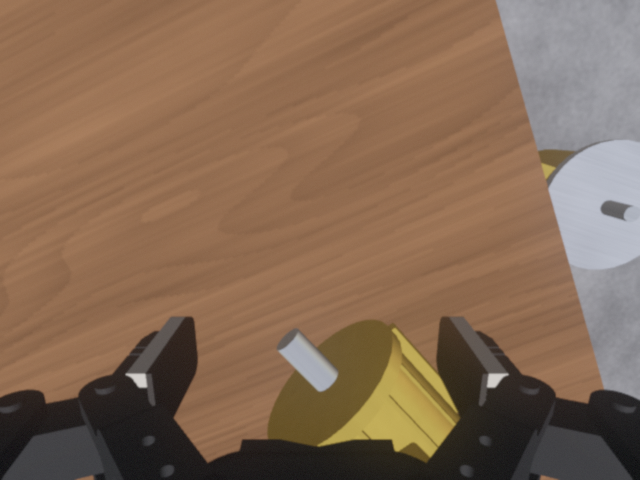

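The scene view has gearboxes at red (213,195), yellow (258,177), mint (303,163) and blue (347,152). The tray caps are at yellow (208,270), mint (255,258), red (302,250) and blue (344,240). The orange and purple parts are decoys, and the bottle is at (82,268) near the yellow end. The side view shows well-centre dots at red (222,370), yellow (217,317), mint (212,267) and blue (207,223). The wrist view shows only a motor.

```bash
cat > h.py <<'E'
from plant import readout, read_camera, ctrl
import cv2, numpy as np
from scipy.spatial.transform import Rotation as R
def ray(c,u,v):
    f=240/np.tan(np.radians(c["vertical_fov"])/2)
    d=R.from_quat(c["orientation"]).apply([(u-c["cx"])/f,-(v-c["cy"])/f,-1]); return c["eye"],d
def onz(c,u,v,z):
    e,d=ray(c,u,v); return e+d*(z-e[2])/d[2]
def proj(c,p):
    f=240/np.tan(np.radians(c["vertical_fov"])/2)
    q=R.from_quat(c["orientation"]).inv().apply(np.asarray(p)-c["eye"]); return c["cx"]-f*q[0]/q[2], c["cy"]+f*q[1]/q[2]
def tri(rs):
    A=np.zeros((3,3));b=np.zeros(3)
    for e,d in rs:
        d=d/np.linalg.norm(d);P=np.eye(3)-np.outer(d,d);A+=P;b+=P@e
    p=np.linalg.solve(A,b); return p,max(np.linalg.norm(np.cross(p-e,d/np.linalg.norm(d))) for e,d in rs)
HUE={"red":[(0,6),(174,180)],"yellow":[(20,30)],"mint":[(60,85)],"blue":[(105,122)]}
def mask(im,col,smin=None):
    h=cv2.cvtColor(im,cv2.COLOR_RGB2HSV); m=np.zeros(im.shape[:2],np.uint8)
    s0=smin or (50 if col=="mint" else 150)
    for a,b in HUE[col]: m|=cv2.inRange(h,(a,s0,40),(b,255,255))
    return m
def blobs(m,amin=60):
    n,l,st,ce=cv2.connectedComponentsWithStats(m)
    return [(st[i].tolist(),ce[i].round(1).tolist()) for i in range(1,n) if st[i][4]>amin]
E
python3 - <<'E'
from h import *
seed={"yellow":((208,265),(339,373)),"mint":((254,252),(329,321)),"red":((302,243),(327,275)),"blue":((344,235),(321,240))}
C={n:read_camera(n) for n in("scene","side")}
for k,v in seed.items():
    rs=[]
    for n,(u,w) in zip(C,v):
        b=[x for x in blobs(mask(C[n]["frame"],k),30) if abs(x[1][0]-u)<14 and abs(x[1][1]-w)<20]
        print(k,n,b); 
        if b: rs.append(ray(C[n],*max(b,key=lambda x:x[0][4])[1]))
    if len(rs)==2: print(k,*tri(rs))
for k,p in {"red":(222,370),"yellow":(217,317),"mint":(212,267),"blue":(207,223)}.items(): print("well",k,onz(C["side"],*p,0.04).round(4))
for k,p in {"red":(213,195),"yellow":(257,181),"mint":(306,167),"blue":(347,152)}.items(): print("wells",k,onz(C["scene"],*p,0.04).round(4))
print("bottle cap",onz(C["scene"],65,248,.15))
E
```

```text
yellow scene [([199, 255, 15, 22, 217], [206.6, 265.0])]
yellow side [([323, 357, 31, 42, 668], [338.2, 377.3])]
yellow [ 0.63026917 -0.19124027  0.05394169] 0.004262720545478121
mint scene [([246, 242, 14, 23, 211], [253.0, 252.5])]
mint side [([322, 308, 14, 29, 301], [328.8, 320.9])]
mint [ 0.63385745 -0.09843415  0.06376315] 0.0006745645853659549
red scene [([297, 234, 11, 22, 196], [302.3, 243.8])]
red side [([320, 262, 14, 29, 301], [326.6, 274.9])]
red [ 0.64510955 -0.00417006  0.063779  ] 0.001402758670583812
blue scene [([341, 224, 9, 10, 75], [344.8, 228.7])]
blue side [([315, 226, 12, 9, 81], [320.4, 230.1])]
blue [0.64892652 0.08051722 0.08532939] 0.0002351460571176734
well red [ 0.4564 -0.1459  0.04  ]
well yellow [ 0.4516 -0.0451  0.04  ]
well mint [0.4459 0.0653 0.04  ]
well blue [0.4389 0.1778 0.04  ]
wells red [ 0.461  -0.1426  0.04  ]
wells yellow [ 0.4542 -0.046   0.04  ]
wells mint [0.4506 0.064  0.04  ]
wells blue [0.4388 0.1619 0.04  ]
bottle cap [ 0.5738275  -0.40802446  0.15      ]
```

```bash
cat >> h.py <<'E'
def delta(p,yaw=None):
    """tool-frame shift (cm) to world point p, and tool axes; turn (deg) to bring tool y to world yaw (mod 180)"""
    s=readout.get_state(); T=R.from_quat(s["tcp_rot"])
    d=T.inv().apply(np.asarray(p)-s["eef_pos"])*100
    return d.round(2).tolist()
E
python3 - <<'E'
from h import *
s=readout.get_state();T=R.from_quat(s["tcp_rot"]);print(T.as_matrix().round(3))
c=read_camera("wrist");print("cam in tool",T.inv().apply(c["eye"]-s["eef_pos"]).round(3), (T.inv()*R.from_quat(c["orientation"])).as_matrix().round(3))
print(delta((0.56,0.0,0.30)))
E
```

```text
[[-0.001  0.401  0.916]
 [-0.001  0.916 -0.401]
 [-1.    -0.001 -0.   ]]
cam in tool [-0.142  0.    -0.071] [[ 0.002  0.281 -0.96 ]
 [ 1.    -0.     0.001]
 [ 0.    -0.96  -0.281]]
[-6.89, -45.02, 51.3]
```

>>> drive_tool(steps=[[-2, 0, 0, -7.87, 1], [-2, 0, 0, -7.87, 1], [-2, 0, 0, -7.87, 1], [0, -3, 1, 0, 1], [0, -4, 1.5, 0, 1], [0, -4.2, 1.5, 0, 1], [0, -4.4, 1.5, 0, 1], [0, -4.4, 1.5, 0, 1], [0, -4.4, 1.5, 0, 1], [0, -4.4, 1.5, 0, 1]])

```text
time: 1.3
eef_pos: [0.3707, 0.3285, 0.2914]
tcp_rot: [0.0, 0.707, -0.0, 0.707]
contact_force: [1.2, 0.2, -0.3]
opening: 1.002
```

>>> drive_tool(steps=[[0, -4.4, 1.5, 0, 1], [0, -4.4, 1.5, 0, 1], [0, -4.4, 1.5, 0, 1], [0, -4.4, 1.5, 0, 1], [0, -4.4, 1.5, 0, 1], [0, -4.4, 1.5, 0, 1], [0, -4.4, 1.5, 0, 1], [0, -4, 1.5, 0, 1], [0, -2, 0, 0, 1], [0, 0, 0, 0, 1]])

```text
time: 2.3
eef_pos: [0.4904, -0.0403, 0.2912]
tcp_rot: [0.002, 0.707, -0.002, 0.707]
contact_force: [-0.5, 0.8, 0.8]
opening: 1.003
```

```bash
python3 - <<'E'
from h import *
s=readout.get_state();print(s["time"],s["eef_pos"],R.from_quat(s["tcp_rot"]).as_matrix().round(3).tolist())
c=read_camera("wrist");cv2.imwrite("pics/w1.png",c["frame"][:,:,::-1])
E
```

```text
2.3 [ 0.4904109  -0.04027199  0.29118707] [[-0.0, 0.005, 1.0], [-0.0, 1.0, -0.005], [-1.0, -0.0, -0.0]]
```

View pics/w1.png

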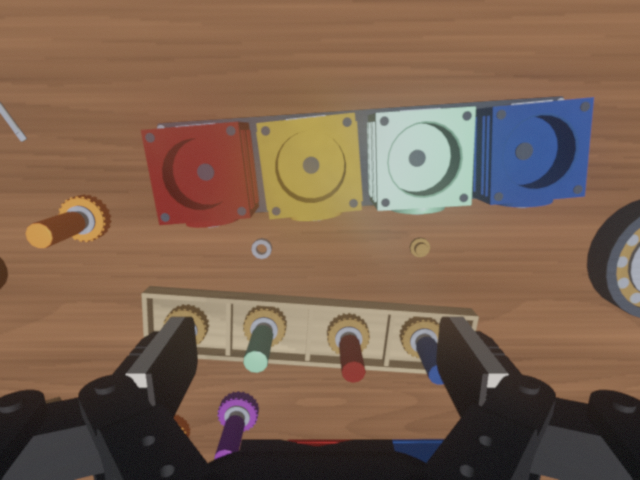

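The wrist view shows the well-centre dots at red (205,172), yellow (311,165), mint (417,158) and blue (524,152), with the four wheels in the tray below them.

```bash
python3 - <<'E'
from h import *
c=read_camera("wrist")
g=cv2.cvtColor(c["frame"],cv2.COLOR_RGB2GRAY)
P=[]
for k,(u,v) in {"red":(205,172),"yellow":(311,165),"mint":(417,158),"blue":(524,152)}.items():
    p=onz(c,u,v,.04);P.append(p);print(k,p.round(4))
P=np.array(P);print(np.linalg.norm(np.diff(P,axis=0),axis=1).round(4))
# gearbox corner bolts of yellow / mint on the top face
for k,b in {"yellow":((266,131),(348,124),(354,203),(275,211)),"mint":((384,121),(467,116),(466,197),(385,202))}.items():
    q=np.array([onz(c,*x,.07) for x in b]);print(k,"bolt mean",q.mean(0).round(4))
for k,(u,v) in {"mint":(265,327),"red":(348,334),"blue":(425,340),"yellow":(186,326)}.items(): print("wheel",k,onz(c,u,v,.02).round(4))
E
```

```text
red [ 0.4574 -0.1453  0.04  ]
yellow [ 0.4512 -0.0443  0.04  ]
mint [0.4451 0.0558 0.04  ]
blue [0.4399 0.1559 0.04  ]
[0.1012 0.1002 0.1003]
yellow bolt mean [ 0.4516 -0.0441  0.07  ]
mint bolt mean [0.4449 0.0561 0.07  ]
wheel mint [ 0.6308 -0.0973  0.02  ]
wheel red [ 0.6397 -0.0043  0.02  ]
wheel blue [0.6475 0.0827 0.02  ]
wheel yellow [ 0.6293 -0.1856  0.02  ]
```

>>> drive_tool(steps=[[1, -1, 2.4, 0, 0.7], [2.5, -1.2, 3, 0, 0.7], [2.5, -1.2, 3, 0, 0.7], [2.5, -1.2, 3, 0, 0.7], [2.1, -1.2, 2.9, 0, 0.7], [0, 0, 0, 0, 0.7], [0, 0, 0, 0, 0.7]])

```text
time: 3.1
eef_pos: [0.6329, -0.0943, 0.1841]
tcp_rot: [0.0, 0.708, 0.001, 0.706]
contact_force: [-1.2, 0.2, 0.4]
opening: 0.698
```

```bash
cat > cap.py <<'E'
import sys
from h import *
col=sys.argv[1]; ztop=float(sys.argv[2]) if len(sys.argv)>2 else .089
# cap-top centre from wrist view: expected place, then blob, then circle at its top end
c=read_camera("wrist"); s=readout.get_state()
b=[x for x in blobs(mask(c["frame"],col),150)]
for x in b:
    if x[0][4]<8000: print("blob",x, "mid z-28:",onz(c,*x[1],ztop-.028).round(4))
print(s["time"],s["eef_pos"].round(4)); cv2.imwrite(f"pics/{sys.argv[3]}.png",c["frame"][:,:,::-1]) if len(sys.argv)>3 else 0
E
python3 cap.py mint .089 w2
```

```text
blob ([475, 0, 155, 26, 2274], [538.7, 9.2]) mid z-28: [0.4943 0.0341 0.061 ]
3.15 [ 0.6331 -0.0945  0.1858]
```

View pics/w2.png

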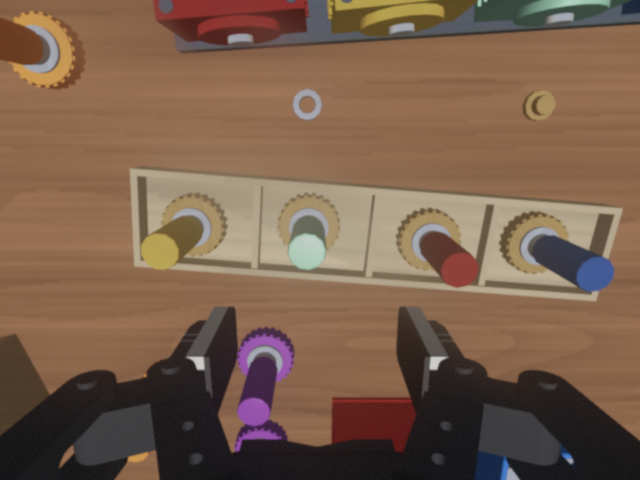

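The wrist view shows the cap tops at yellow (160,250), mint (307,250), red (459,268) and blue (595,271). The toothed wheels are at yellow (194,223), mint (309,223), red (431,238) and blue (536,241).

```bash
python3 - <<'E'
from h import *
c=read_camera("wrist")
for k,a,b in (("yellow",(160,250),(194,225)),("mint",(307,250),(309,224)),("red",(459,268),(431,239)),("blue",(595,271),(536,242))):
    print(k,onz(c,*a,.089).round(4),onz(c,*b,.019).round(4))
s=readout.get_state();print(s["eef_pos"],R.from_quat(s["tcp_rot"]).as_matrix().round(3).tolist(),delta((.635,-.0975,.042)))
E
```

```text
yellow [ 0.6327 -0.1905  0.089 ] [ 0.6331 -0.19    0.019 ]
mint [ 0.6326 -0.1006  0.089 ] [ 0.6322 -0.1007  0.019 ]
red [ 0.6441 -0.0065  0.089 ] [ 0.6442 -0.0051  0.019 ]
blue [0.6459 0.0779 0.089 ] [0.6465 0.0775 0.019 ]
[ 0.63328579 -0.09468638  0.18683163] [[0.002, -0.001, 1.0], [-0.0, 1.0, 0.001], [-1.0, -0.0, 0.002]] [14.48, -0.28, 0.15]
```

>>> drive_tool(force=50, steps=[[2, -0.6, 0, 0, 0.7], [4, 0, 0, 0, 0.7], [4, 0, 0, 0, 0.7], [3, 0, 0, 0, 0.7], [1.4, 0, 0, 0, 0.7], [0, 0, 0, 0, 0.7], [0, 0, 0, 0, 0], [0, 0, 0, 0, 0], [0, 0, 0, 0, 0], [0, 0, 0, 0, 0]])

```text
time: 4.2
eef_pos: [0.6351, -0.1023, 0.0442]
tcp_rot: [-0.0, 0.706, -0.001, 0.709]
contact_force: [-0.5, 3.0, 5.9]
opening: 0.267
```

>>> drive_tool(steps=[[0, 0, 0, 0, 0], [-1, 0, 0, 0, 0], [-3, 0, 0, 0, 0], [-4, 0, 0, 0, 0], [-4, 0, 0, 0, 0], [-2.5, 0, 0, 0, 0], [0, 0, 0, 0, 0], [0, 0, 0, 0, 0]])

```text
time: 5.0
eef_pos: [0.6327, -0.1019, 0.1856]
tcp_rot: [0.0, 0.707, -0.0, 0.707]
contact_force: [-0.4, -0.3, -3.2]
opening: 0.267
```

```bash
python3 cap.py mint .089 w3; python3 -c "
from h import *
print(delta((.4452,.0556,.185)), readout.get_state()['contact_force'])"
```

```text
blob ([486, 0, 153, 25, 2178], [548.8, 8.8]) mid z-28: [0.494 0.033 0.061]
blob ([275, 319, 83, 103, 4862], [315.7, 373.7]) mid z-28: [ 0.7367 -0.1029  0.061 ]
5.05 [ 0.6318 -0.1016  0.1839]
[-0.02, 15.71, -18.67] [-0.41549075  0.06976829 -3.22511788]
```

View pics/w3.png

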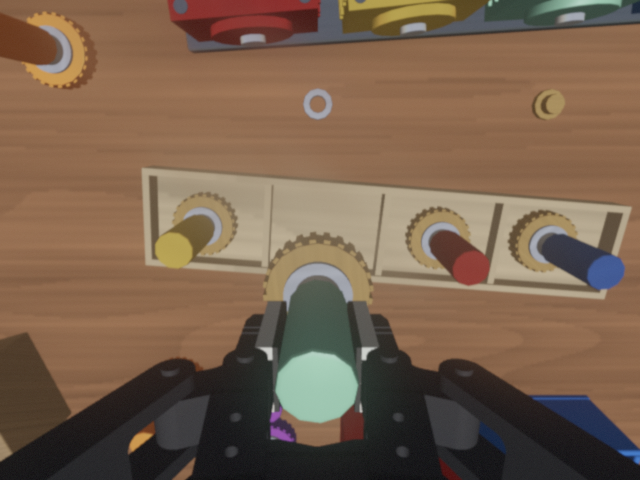

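The wrist view shows the mint wheel held upright, with its gear centre near (317,288) and its cap top near (318,385). It sits about 3–4 mm on the robot side of the TCP, so I'll aim the TCP 3 mm beyond each well in x.

>>> drive_tool(steps=[[0, 1.5, -1.8, 0, 0], [0, 3, -3.5, 0, 0], [0, 3.3, -3.9, 0, 0], [0, 3.3, -3.9, 0, 0], [0, 3, -3.5, 0, 0], [0, 1.6, -1.8, 0, 0], [0, 0, 0, 0, 0], [0, 0, 0, 0, 0]])

```text
time: 5.85
eef_pos: [0.4498, 0.054, 0.1843]
tcp_rot: [-0.0, 0.708, 0.0, 0.706]
contact_force: [0.8, 0.2, -1.9]
opening: 0.267
```

```bash
python3 - <<'E'
from h import *
print(delta((.448,.0556,.082)))
a=read_camera("wrist")["frame"][:,:,::-1];b=read_camera("side")["frame"][140:340,110:310,::-1]
cv2.imwrite("pics/w4.png",np.hstack([cv2.resize(a,(480,360)),cv2.resize(b,(300,300)) if 0 else cv2.copyMakeBorder(cv2.resize(b,(320,320)),0,40,0,0,0)]))
E
```

```text
[10.23, 0.16, -0.15]
```

View pics/w4.png

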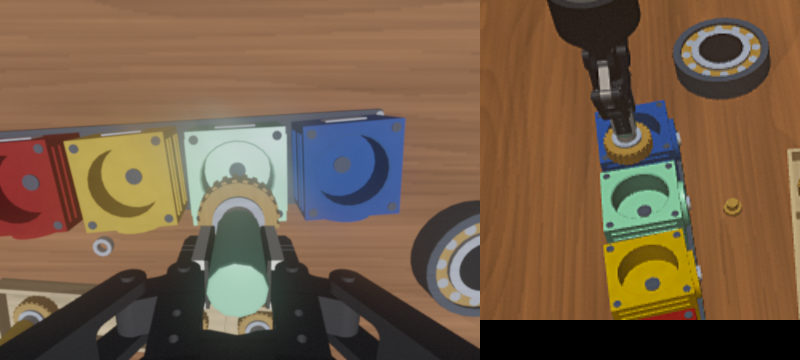

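The mint well dot is at full-frame (316,225), directly under the wheel, with y aligned and x within about 2 mm. Descending.

>>> drive_tool(steps=[[1.5, 0, -0.1, 0, 0], [3, 0, 0, 0, 0], [3, 0, 0, 0, 0], [1.7, 0, 0, 0, 0], [0.7, 0, 0, 0, 0], [0.3, 0, 0, 0, 0], [0, 0, 0, 0, 0], [0, 0, 0, 0, 0]])

```text
time: 6.75
eef_pos: [0.4511, 0.0535, 0.0855]
tcp_rot: [0.0, 0.706, -0.0, 0.708]
contact_force: [0.1, -0.2, -2.0]
opening: 0.268
```

>>> drive_tool(steps=[[0.15, 0, 0, 0, 0], [0.15, 0, 0, 0, 0], [0, 0, 0, 0, 0], [0, 0, 0, 0, 0]])

```text
time: 7.15
eef_pos: [0.45, 0.0538, 0.0814]
tcp_rot: [0.0, 0.707, -0.0, 0.707]
contact_force: [0.3, -0.1, -2.1]
opening: 0.265
```

>>> drive_tool(steps=[[0.15, 0, 0, 0, 0], [0.1, 0, 0, 0, 0], [0, 0, 0, 0, 0], [0, 0, 0, 0, 0]])

```text
time: 7.55
eef_pos: [0.4501, 0.0538, 0.0792]
tcp_rot: [0.0, 0.707, -0.0, 0.707]
contact_force: [-1.6, 0.4, 1.1]
opening: 0.268
```

>>> drive_tool(steps=[[0.05, 0, 0, 0, 0], [0, 0, 0, 0, 0.35], [0, 0, 0, 0, 0.6], [0, 0, 0, 0, 0.7], [-1.5, 0, 0, 0, 0.7], [-3, 0, 0, 0, 0.7], [-4, 0, 0, 0, 0.7], [-2.2, 0, 0, 0, 0.7], [0, 0, 0, 0, 0.7]])

```text
time: 8.45
eef_pos: [0.4527, 0.0535, 0.1895]
tcp_rot: [-0.0, 0.704, -0.001, 0.71]
contact_force: [1.3, -0.2, 0.1]
opening: 0.701
```

```bash
python3 - <<'E'
from h import *
print(delta((.646,-.006,.185)))
a=read_camera("wrist")["frame"][:,:,::-1];b=read_camera("side")["frame"][140:340,110:310,::-1]
cv2.imwrite("pics/w5.png",np.hstack([cv2.resize(a,(480,360)),cv2.copyMakeBorder(cv2.resize(b,(320,320)),0,40,0,0,0)]))
E
```

```text
[0.62, -5.93, 19.33]
```

View pics/w5.png

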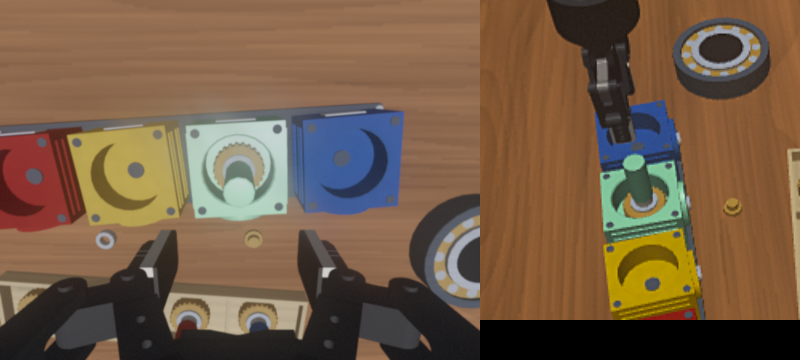

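The mint wheel stands upright in its well, with the shaft at about (237,165) in the composite and centred in both views. Blue is next.

>>> drive_tool(steps=[[0, 0.4, 2, 0, 0.7], [0, 0.5, 4.5, 0, 0.7], [0, 0.5, 4.5, 0, 0.7], [0, 0.5, 4.5, 0, 0.7], [0, 0.4, 4.1, 0, 0.7], [0, 0, 0, 0, 0.7], [3, 0, 0, 0, 0.7], [3, 0, 0, 0, 0.7], [0, 0, 0, 0, 0.7], [0, 0, 0, 0, 0.7]])

```text
time: 9.55
eef_pos: [0.6444, 0.0767, 0.1234]
tcp_rot: [0.0, 0.709, -0.0, 0.706]
contact_force: [0.5, -0.3, 0.6]
opening: 0.7
```

>>> drive_tool(steps=[[3, 0, 0.2, 0, 0.7], [3, 0, 0, 0, 0.7], [1.9, 0, 0, 0, 0.7], [0, 0, 0, 0, 0.7], [0, 0, 0, 0, 0], [0, 0, 0, 0, 0], [0, 0, 0, 0, 0], [0, 0, 0, 0, 0]])

```text
time: 10.35
eef_pos: [0.6498, 0.0767, 0.0491]
tcp_rot: [0.0, 0.705, -0.0, 0.709]
contact_force: [-0.1, 1.8, 5.9]
opening: 0.272
```

>>> drive_tool(steps=[[-1, 0, 0, 0, 0], [-3, 0, 0, 0, 0], [-4, 0, 0, 0, 0], [-4, 0, 0, 0, 0], [-2, 0, 0, 0, 0], [0, 1.2, -3, 0, 0], [0, 2, -5, 0, 0], [0, 2, -5, 0, 0], [0, 1.6, -4, 0, 0], [0, 0.9, -2.8, 0, 0]])

```text
time: 11.35
eef_pos: [0.4534, 0.1516, 0.1851]
tcp_rot: [-0.0, 0.708, 0.0, 0.706]
contact_force: [-0.2, -0.4, -3.0]
opening: 0.268
```

>>> drive_tool(steps=[[0, 0, 0, 0, 0], [0, 0, 0, 0, 0]])

```text
time: 11.55
eef_pos: [0.4565, 0.151, 0.1862]
tcp_rot: [-0.0, 0.707, -0.0, 0.707]
contact_force: [0.3, -0.2, -2.5]
opening: 0.267
```

```bash
python3 - <<'E'
from h import *
a=read_camera("wrist");b=read_camera("side")["frame"][140:340,110:310,::-1]
print(readout.get_state()["eef_pos"],delta((.444,.1535,.085)))
cv2.imwrite("pics/w6.png",np.hstack([cv2.resize(a["frame"][:,:,::-1],(480,360)),cv2.copyMakeBorder(cv2.resize(b,(320,320)),0,40,0,0,0)]))
E
```

```text
[0.45786495 0.15060558 0.18654102] [10.15, 0.29, -1.39]
```

View pics/w6.png

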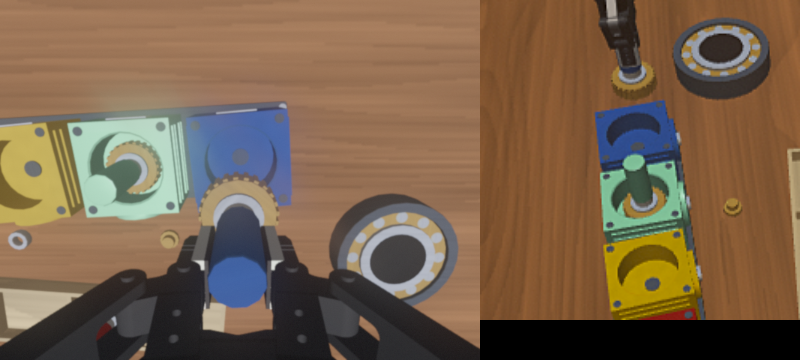

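The blue wheel is held, and the well dot at full-frame (319,208) lies about 13 mm back and 2 mm to the side. That agrees with the state-based shift.

>>> drive_tool(steps=[[0, 0.25, -1.3, 0, 0], [1.5, 0, 0, 0, 0], [3, 0, 0, 0, 0], [3, 0, 0, 0, 0], [1.7, 0, 0, 0, 0], [0.7, 0, 0, 0, 0], [0.3, 0, 0, 0, 0], [0, 0, 0, 0, 0], [0, 0, 0, 0, 0]])

```text
time: 12.55
eef_pos: [0.4454, 0.1535, 0.0855]
tcp_rot: [0.0, 0.706, -0.0, 0.708]
contact_force: [-0.2, 1.1, -2.5]
opening: 0.26
```

>>> drive_tool(steps=[[0.15, 0, 0, 0, 0], [0.1, 0, 0, 0, 0], [0, 0, 0, 0, 0], [0, 0, 0, 0, 0]])

```text
time: 12.95
eef_pos: [0.4456, 0.1536, 0.084]
tcp_rot: [0.0, 0.706, -0.0, 0.708]
contact_force: [-2.1, 0.0, 5.8]
opening: 0.273
```

>>> drive_tool(steps=[[0, 0, 0, 0, 0.35], [0, 0, 0, 0, 0.6], [0, 0, 0, 0, 0.7], [-1.5, 0, 0, 0, 0.7], [-3, 0, 0, 0, 0.7], [-4, 0, 0, 0, 0.7], [-1.8, 0, 0, 0, 0.7], [0, 0, 0, 0, 0.7], [0, 0, 0, 0, 0.7]])

```text
time: 13.85
eef_pos: [0.4439, 0.1534, 0.1842]
tcp_rot: [0.0, 0.707, -0.0, 0.707]
contact_force: [0.0, 0.2, 0.4]
opening: 0.698
```

```bash
python3 - <<'E'
from h import *
print(readout.get_state()["eef_pos"],delta((.6455,-.007,.125)))
E
```

```text
[0.44392303 0.15336742 0.18419828] [5.91, -16.02, 20.17]
```

>>> drive_tool(steps=[[0, -1.5, 2.2, 0, 0.7], [0, -2.5, 3, 0, 0.7], [0, -3, 3.8, 0, 0.7], [0, -3, 3.8, 0, 0.7], [0, -3, 3.8, 0, 0.7], [0, -3, 3.6, 0, 0.7], [0, 0, 0, 0, 0.7], [3, 0, 0, 0, 0.7], [3, 0, 0, 0, 0.7], [0, 0, 0, 0, 0.7]])

```text
time: 14.85
eef_pos: [0.6407, -0.0056, 0.1168]
tcp_rot: [0.001, 0.712, 0.001, 0.702]
contact_force: [-1.1, 0.5, -1.0]
opening: 0.699
```

>>> drive_tool(steps=[[0, 0, 0, 0, 0.7], [0, 0, 0, 0, 0.7]])

```text
time: 15.05
eef_pos: [0.6467, -0.0065, 0.1261]
tcp_rot: [0.0, 0.706, -0.0, 0.708]
contact_force: [-0.0, -0.4, 0.8]
opening: 0.7
```

>>> drive_tool(steps=[[3, 0, -0.1, 0, 0.7], [3, 0, 0, 0, 0.7], [1.6, 0, 0, 0, 0.7], [0.4, 0, 0, 0, 0.7], [0, 0, 0, 0, 0.7], [0, 0, 0, 0, 0], [0, 0, 0, 0, 0], [0, 0, 0, 0, 0], [0, 0, 0, 0, 0]])

```text
time: 15.95
eef_pos: [0.6463, -0.0068, 0.0466]
tcp_rot: [0.0, 0.706, -0.0, 0.708]
contact_force: [0.2, 1.7, 4.3]
opening: 0.266
```

>>> drive_tool(steps=[[-1, 0, 0, 0, 0], [-3, 0, 0, 0, 0], [-4, 0, 0, 0, 0], [-4, 0, 0, 0, 0], [-2, 0, 0, 0, 0], [0, 0, 0, 0, 0], [0, 0, 0, 0, 0]])

```text
time: 16.65
eef_pos: [0.6443, -0.0067, 0.1838]
tcp_rot: [0.0, 0.708, -0.0, 0.707]
contact_force: [-0.3, -0.0, -2.9]
opening: 0.266
```

```bash
python3 - <<'E'
from h import *
print(readout.get_state()["eef_pos"],delta((.462,-.1465,.185)))
E
```

```text
[ 0.64429881 -0.00667533  0.18376557] [-0.1, -14.0, -18.22]
```

>>> drive_tool(steps=[[0, -1.4, -1.8, 0, 0], [0, -2.8, -3.6, 0, 0], [0, -2.8, -3.7, 0, 0], [0, -2.8, -3.7, 0, 0], [0, -2.8, -3.6, 0, 0], [0, -1.4, -1.8, 0, 0], [0, 0, 0, 0, 0], [0, 0, 0, 0, 0], [0, 0, 0, 0, 0]])

```text
time: 17.55
eef_pos: [0.463, -0.1459, 0.1836]
tcp_rot: [0.001, 0.708, 0.0, 0.706]
contact_force: [0.3, -0.3, -2.9]
opening: 0.263
```

```bash
python3 - <<'E'
from h import *
a=read_camera("wrist");b=read_camera("side")["frame"][190:410,110:330,::-1]
print(readout.get_state()["eef_pos"],delta((.462,-.1465,.085)))
cv2.imwrite("pics/w7.png",np.hstack([cv2.resize(a["frame"][:,:,::-1],(480,360)),cv2.copyMakeBorder(cv2.resize(b,(320,320)),0,40,0,0,0)]))
E
```

```text
[ 0.46340643 -0.14588164  0.18417962] [9.92, -0.07, -0.13]
```

View pics/w7.png

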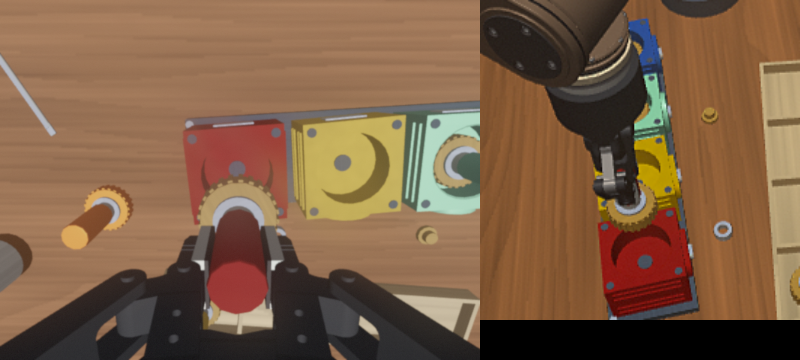

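The red wheel is held upright, and the well dot is at composite (236,168), the same relation as for mint. Descending.

>>> drive_tool(steps=[[0, -0.1, -0.1, 0, 0], [1.5, 0, 0, 0, 0], [3, 0, 0, 0, 0], [3, 0, 0, 0, 0], [1.5, 0, 0, 0, 0], [0.6, 0, 0, 0, 0], [0.3, 0, 0, 0, 0], [0, 0, 0, 0, 0], [0, 0, 0, 0, 0]])

```text
time: 18.55
eef_pos: [0.4629, -0.148, 0.087]
tcp_rot: [-0.0, 0.706, -0.001, 0.708]
contact_force: [-0.4, -0.8, -2.2]
opening: 0.267
```

>>> drive_tool(steps=[[0.15, 0, 0, 0, 0], [0.1, 0, 0, 0, 0], [0, 0, 0, 0, 0], [0, 0, 0, 0, 0]])

```text
time: 18.95
eef_pos: [0.4621, -0.1476, 0.0835]
tcp_rot: [0.0, 0.707, -0.0, 0.707]
contact_force: [1.1, 0.1, -2.7]
opening: 0.269
```

>>> drive_tool(steps=[[0.15, 0, 0, 0, 0], [0, 0, 0, 0, 0], [0, 0, 0, 0, 0]])

```text
time: 19.25
eef_pos: [0.462, -0.1476, 0.0818]
tcp_rot: [0.0, 0.707, -0.0, 0.707]
contact_force: [0.4, 0.6, -2.5]
opening: 0.26
```

>>> drive_tool(steps=[[0.1, 0, 0, 0, 0], [0.1, 0, 0, 0, 0], [0, 0, 0, 0, 0], [0, 0, 0, 0, 0]])

```text
time: 19.65
eef_pos: [0.4623, -0.1476, 0.0816]
tcp_rot: [0.0, 0.707, -0.0, 0.707]
contact_force: [-4.1, 3.0, 8.2]
opening: 0.267
```

>>> drive_tool(steps=[[0, 0, 0, 0, 0.35], [0, 0, 0, 0, 0.6], [0, 0, 0, 0, 0.7], [-1.5, 0, 0, 0, 0.7], [-3, 0, 0, 0, 0.7], [-4, 0, 0, 0, 0.7], [-2, 0, 0, 0, 0.7], [0, 0, 0, 0, 0.7], [0, 0, 0, 0, 0.7]])

```text
time: 20.55
eef_pos: [0.4619, -0.1476, 0.1846]
tcp_rot: [0.0, 0.707, -0.0, 0.707]
contact_force: [0.1, 0.4, -0.5]
opening: 0.701
```

>>> drive_tool(steps=[[0, -0.4, 2, 0, 0.7], [0, -1, 3.5, 0, 0.7], [0, -1, 4, 0, 0.7], [0, -1, 4, 0, 0.7], [0, -0.9, 3.7, 0, 0.7], [0, 0, 0, 0, 0.7], [3, 0, 0, 0, 0.7], [3, 0, 0, 0, 0.7], [0, 0, 0, 0, 0.7], [0, 0, 0, 0, 0.7]])

```text
time: 21.55
eef_pos: [0.6325, -0.1901, 0.123]
tcp_rot: [0.001, 0.708, 0.0, 0.706]
contact_force: [-0.0, -0.0, -0.4]
opening: 0.697
```

>>> drive_tool(steps=[[0, 0, 0, 0, 0.7], [0, 0, 0, 0, 0.7]])

```text
time: 21.75
eef_pos: [0.6349, -0.1912, 0.1272]
tcp_rot: [-0.0, 0.706, -0.001, 0.708]
contact_force: [-1.3, -0.1, 0.3]
opening: 0.699
```

>>> drive_tool(steps=[[3, 0, 0, 0, 0.7], [3, 0, 0, 0, 0.7], [1.6, 0, 0, 0, 0.7], [0.4, 0, 0, 0, 0.7], [0, 0, 0, 0, 0.7], [0, 0, 0, 0, 0], [0, 0, 0, 0, 0], [0, 0, 0, 0, 0], [0, 0, 0, 0, 0]])

```text
time: 22.65
eef_pos: [0.6351, -0.191, 0.0466]
tcp_rot: [-0.0, 0.706, -0.001, 0.708]
contact_force: [0.1, 1.1, 4.0]
opening: 0.266
```

>>> drive_tool(steps=[[-1, 0, 0, 0, 0], [-3, 0, 0, 0, 0], [-4, 0, 0, 0, 0], [-4, 0, 0, 0, 0], [-2, 0, 0, 0, 0], [0, 0, 0, 0, 0], [0, 0, 0, 0, 0]])

```text
time: 23.35
eef_pos: [0.633, -0.1904, 0.1834]
tcp_rot: [0.001, 0.708, 0.0, 0.706]
contact_force: [-0.6, 0.4, -5.5]
opening: 0.268
```

```bash
python3 - <<'E'
from h import *
print(readout.get_state()["eef_pos"],delta((.456,-.047,.185)))
E
```

```text
[ 0.63303523 -0.19038433  0.18340365] [-0.11, 14.32, -17.72]
```

>>> drive_tool(steps=[[0, 1.4, -1.7, 0, 0], [0, 2.9, -3.5, 0, 0], [0, 2.9, -3.6, 0, 0], [0, 2.9, -3.6, 0, 0], [0, 2.8, -3.6, 0, 0], [0, 1.4, -1.7, 0, 0], [0, 0, 0, 0, 0], [0, 0, 0, 0, 0], [0, 0, 0, 0, 0]])

```text
time: 24.25
eef_pos: [0.4571, -0.0479, 0.1838]
tcp_rot: [0.001, 0.708, -0.0, 0.707]
contact_force: [0.0, -0.4, -3.3]
opening: 0.267
```

```bash
python3 - <<'E'
from h import *
a=read_camera("wrist");b=read_camera("side")["frame"][190:410,110:330,::-1]
print(readout.get_state()["eef_pos"],delta((.456,-.047,.085)))
cv2.imwrite("pics/w8.png",np.hstack([cv2.resize(a["frame"][:,:,::-1],(480,360)),cv2.copyMakeBorder(cv2.resize(b,(320,320)),0,40,0,0,0)]))
E
```

```text
[ 0.45748002 -0.04816062  0.18430405] [9.93, 0.11, -0.14]
```

View pics/w8.png

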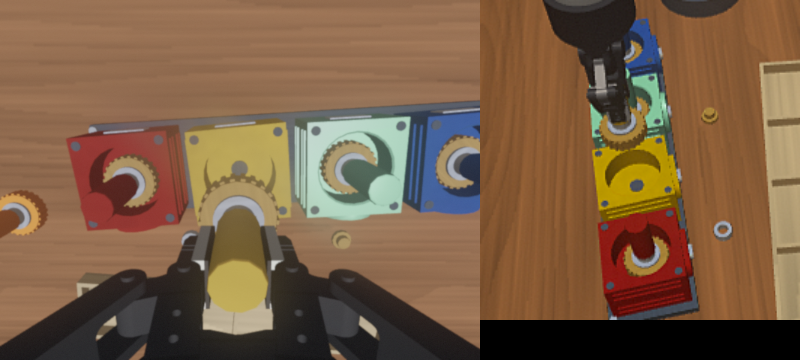

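The dot is at (239,168), with the red, mint and blue wheels upright in their wells. Descending after a shift of +0.1 in y and −0.1 in z.

>>> drive_tool(steps=[[0, 0.1, -0.1, 0, 0], [1.5, 0, 0, 0, 0], [3, 0, 0, 0, 0], [3, 0, 0, 0, 0], [1.5, 0, 0, 0, 0], [0.6, 0, 0, 0, 0], [0.3, 0, 0, 0, 0], [0.15, 0, 0, 0, 0], [0, 0, 0, 0, 0], [0, 0, 0, 0, 0]])

```text
time: 25.35
eef_pos: [0.4569, -0.0469, 0.0854]
tcp_rot: [0.0, 0.706, -0.0, 0.708]
contact_force: [0.8, -0.6, -4.3]
opening: 0.267
```

>>> drive_tool(steps=[[0.15, 0, 0, 0, 0], [0.1, 0, 0, 0, 0], [0, 0, 0, 0, 0], [0, 0, 0, 0, 0]])

```text
time: 25.75
eef_pos: [0.456, -0.0466, 0.0818]
tcp_rot: [0.0, 0.707, -0.0, 0.707]
contact_force: [-0.6, 0.1, -3.5]
opening: 0.268
```

>>> drive_tool(steps=[[0.1, 0, 0, 0, 0], [0.1, 0, 0, 0, 0], [0, 0, 0, 0, 0], [0, 0, 0, 0, 0]])

```text
time: 26.15
eef_pos: [0.4565, -0.0466, 0.0816]
tcp_rot: [0.0, 0.707, -0.0, 0.707]
contact_force: [-4.1, 1.9, 6.6]
opening: 0.265
```

Contact, so I'll release, rise and back away to the tray side for a last look.

>>> drive_tool(steps=[[0, 0, 0, 0, 0.35], [0, 0, 0, 0, 0.6], [0, 0, 0, 0, 0.7], [-1.5, 0, 0, 0, 0.7], [-3, 0, 0, 0, 0.7], [-4, 0, 0, 0, 0.7], [-4, 0, 0, 0, 0.7], [-4, 0, 0, 0, 0.7], [-2, 0, 2, 0, 0.7], [0, 0, 0, 0, 0.7]])

```text
time: 27.15
eef_pos: [0.4791, -0.0474, 0.2693]
tcp_rot: [-0.001, 0.704, -0.001, 0.71]
contact_force: [0.4, 0.0, 0.4]
opening: 0.699
```

>>> drive_tool(steps=[[0, 1, 2, 0, 0.7], [0, 1, 2, 0, 0.7], [0, 1, 1, 0, 0.7], [0, 0, 0, 0, 0.7], [0, 0, 0, 0, 0.7], [0, 0, 0, 0, 0.7]])

```text
time: 27.75
eef_pos: [0.5253, -0.0168, 0.2643]
tcp_rot: [0.0, 0.708, -0.0, 0.707]
contact_force: [0.5, 0.2, -0.4]
opening: 0.7
```

```bash
python3 - <<'E'
from h import *
a=read_camera("wrist")["frame"][:,:,::-1];b=read_camera("scene")["frame"][:,:,::-1]
print(readout.get_state()["time"])
cv2.imwrite("pics/w9.png",np.hstack([cv2.resize(a,(400,300)),cv2.resize(b,(400,300))]))
E
```

```text
27.85
```

View pics/w9.png

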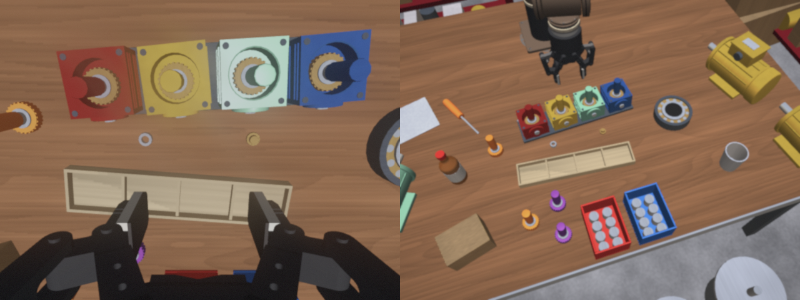

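All four wheels stand in their matching wells: red (95,85), yellow (173,80), mint (257,77) and blue (335,70) in the wrist half. The tray is empty, the bottle stands and the decoys haven't moved.

```bash
python3 -c "
from plant import sign_off; print(sign_off())"
```

```text
the job is handed in; nothing more can be done
None
```

All four worm wheels are in the wells of their matching gearboxes: red, yellow, mint and blue along the row. I lowered each one in small steps until the wrist force showed it touching the well floor, and only then opened the gripper. The job was handed in at about 28 s of the 80 s allowed.

- **Final pictures:** the last wrist and scene views show every wheel upright in its well and the tray empty. The oil bottle is standing, the orange and purple look-alikes are where they were, and the gripper is clear of everything.
- **Forces:** the highest wrist reading was about 9–10 N, when the red wheel touched down. I only read the force at the end of each move, so brief peaks in between would not show.
- **Disagreement:** the cameras differed by up to about 5 mm on most wells. The blue well was worse, at about 22 mm between my first side-view reading and the wrist view. I placed by the close wrist view, with a 3 mm correction in x, and the wells have about 7.5 mm of clearance.

No check failed. I did not measure how upright the wheels stand beyond what the pictures show.

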